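# Pack a cat adopter's take-home box in layers

## Task

Pack the grey take-home box for a cat's new owner in layers: first stand the food tin with the orange label on the floor of the box between the two ledges, then lay the white divider flat on both ledges above it with its blue grip bar up, and last stand the treat tub with the blue lid upright on the divider, on either side of the grip bar. Set each thing down gently rather than dropping it, and let go of everything.

Things in the scene. Friction and masses are not known exactly. Their poses are not given: they have to be found in the camera images.
- box: Open grey box fixed to the desk, 248 (its x) x 168 (y) x 85 mm high outside, walls and floor 4 mm; origin: centre of its underside, z up. Inside at each x end a solid pale ledge, 40 mm wide in x and full width in y, has its flat top 50 mm above the underside. Between them a well 160 x 160 mm goes down to the floor. Above the ledges the opening is 240 x 160 mm; the rim is 35 mm higher.
- tin_center (a point): Food tin with orange label and orange spot on its lid: upright cylinder, 66 mm in diameter, 38 mm high, about 140 g, standing on the desk; the point is its centre, half-way up, z up. A like tin with a green label is a bystander.
- divider_bar (a point): White flat divider plate, 212 (its x) x 130 (y) x 5 mm, about 160 g, flat on the desk, an upright blue grip bar across the middle of its top: 16 mm thick (x), 60 mm long (y), its top 35 mm above the plate's underside. The point is the bar's centre, 20 mm above that underside; z up. Its long side goes along the box's long side, either end first.
- tub_center (a point): White treat tub with blue lid: upright cylinder, 56 mm in diameter, 55 mm high, about 100 g, on the desk; the point is its centre, half-way up, z up. A like tub with a red lid is a bystander. Tins and tubs stand to the robot's right in any order, 105 mm or more apart between centres; the divider lies to its left. A mug and a brush lie farther off, beyond the work.
Mind the look-alikes: they are no part of the job. There is more than one size of the part that bears divider_bar; the job needs the larger.

How it is judged (in metres and radians):
On the way, in this order (a step that is already met when the one before it is completed fails the run):
1. the orange-label tin stands released on the box floor between the ledges (x of tin_center in the frame of box between -0.08 and 0.08 m and y of tin_center in the frame of box between -0.08 and 0.08 m and z of tin_center in the frame of box between 0.016 and 0.03 m and angle between tin_center's own z axis and vertical below 0.17 rad and contact force between the fingers and tin below 0.05 N and linear speed of tin below 0.05 m/s), for 0.2 s.
2. the divider lies released and flat on both ledges, over the tin (x of divider_bar in the frame of box between -0.02 and 0.02 m and y of divider_bar in the frame of box between -0.02 and 0.02 m and z of divider_bar in the frame of box between 0.064 and 0.076 m and angle between divider_bar's own z axis and vertical below 0.09 rad and angle between the x axis of divider_bar and the x axis of box, either way round below 0.21 rad and contact force between the fingers and divider below 0.05 N and linear speed of divider below 0.05 m/s), for 0.2 s.
3. the blue-lid tub stands released on the divider (x of tub_center in the frame of box between -0.11 and 0.11 m and y of tub_center in the frame of box between -0.075 and 0.075 m and z of tub_center in the frame of box between 0.076 and 0.089 m and angle between tub_center's own z axis and vertical below 0.17 rad and contact force between the fingers and tub below 0.05 N and linear speed of tub below 0.05 m/s), for 0.2 s.
At the end, for the whole second after the job is handed in: Orange-label tin on the box floor between the ledges; divider on both ledges above it, bar up, level to 5 and aligned to 12 degrees; blue-lid tub on the divider inside the box; tin and tub within 10 degrees of upright; all released and at rest (all of step 1 and all of step 2 and all of step 3); the robot touches nothing.
It fails at once if the orange-label tin is dropped or thrown (moves faster than 0.75 m/s with no finger on it: a fall of about 30 mm) (linear speed of tin above 0.75 m/s and contact force between the fingers and tin below 0.02 N).
It fails at once if the divider is dropped or thrown (moves faster than 0.75 m/s with no finger on it: a fall of about 30 mm) (linear speed of divider above 0.75 m/s and contact force between the fingers and divider below 0.02 N).
It fails at once if the blue-lid tub is dropped or thrown (moves faster than 0.75 m/s with no finger on it: a fall of about 30 mm) (linear speed of tub above 0.75 m/s and contact force between the fingers and tub below 0.02 N).
It also fails if it takes over 72 s, if anything falls off the work surface, if the arm or the gripper's body presses on something with over 40 N, if the wrist force passes 120 N, or if a joint passes its speed limit or range.

## Robot

A 6-joint arm with a two-finger parallel gripper is mounted at the origin on the work surface. World frame = base frame: x ahead of the robot, y to its left, z up, the work surface at z = 0. Lengths are in m, angles in degrees, forces in N, time in s.
With the tool pointing down it reaches from about 0.4 to 0.825 m from the base axis. Payload 7 kg.
Tool frame: the origin (TCP) lies on the centre line of the jaws, within the pads' length; the fingertips stand 14 mm ahead of it and the grasp point (between the pads) lies 5 mm behind it; z points along the fingers, y is the line along which they close (so a half turn about z gives the same grasp; the last joint's range is limited). The gripper opens to 88 mm and grips with 3 to 60 N. Pads are 19 mm wide; open, the fingers measure 130 mm over their backs; the gripper's body (78 mm by 193 mm) begins 47 mm behind the grasp point.
Start: joints at [-56.316, 20.546, 0.682, 0, -70.136, -16.507], TCP at [0.199, -0.645, 0.241] pointing down, gripper open.
Joint ranges: [-176.03, 176.03], [-82.01, 121.73], [-58.28, 71.71], [-173.87, 95.51], [-174.79, -0.11], [-173.66, 173.66]. Speed limits (degrees/s): [136.94, 136.94, 172.46, 180, 180, 180].

## Interface

Orientations are given as [roll, pitch, yaw] about the fixed x, y, z axes, in that order (R = Rz(yaw) Ry(pitch) Rx(roll)).
In Python, from plant import r gives the robot as it stands.
- The arm moves only by the tool send_rows, never from a script. Its argument "steps" is a list of rows, each an object with "dp": the shift along the tool's x, y, z in mm, a list of three; "roll": the turn about the tool's z in rad; "jaw": the opening in per cent of the stroke, from 0 (shut) to 100 (fully open). In form: [{"dp": [tx, ty, tz], "roll": roll, "jaw": jaw}, ...]. A call has 1 to 5 rows; each row is the pose to reach, as a shift and turn from the pose commanded when the call began, along the tool's axes at that moment; what a row does not reach only later rows make up. A row lasts 1/8 s, in which the tool goes at most 62.5 mm and 10.7 degrees, less where a joint would pass 70% of its speed; a pose out of reach is approached as far as the arm can. A call with a gripper value outside its range is refused whole. The fingers move at their own pace and stop on an object; "newtons" is the grip in N (left out, the last holds). Time passes only in rows, so rows that repeat a pose let the fingers close. It gives the time, the measured TCP pose, the force, the opening and the grip force at its end, in the units of the state.
- r.get_state(): the state, without advancing time (a new reading comes with each control period).
- r.capture(name): name is "side" or "top"; returns a dict with "image" (400x640x3 uint8, blue, green, red), "K" (3x3 intrinsics, pixels), "rvec" (rotation vector, rad) and "tvec" (3), from world to camera coordinates, as OpenCV has them. Camera axes: x right, y down, z forward; pixel columns grow to the right and rows downward; lengths in m; the calibration is good to about 2 mm. A picture is of the moment at which its call begins. There is no depth.
- r.close_job(): hands the job in; it is judged then, once.
The state is a dict: "time_s": time; "joints": joint angles; "qd": joint speeds; "joint_torque": joint torques, N m; "tcp_pos": TCP position; "eef_rot": TCP orientation; "contact_force": force on the tool from outside, world axes, zero at the start; "moment": the same for the moment, N m; "gripper_width": finger opening in m; "gripper_force": force on a finger pad.
Only numpy, scipy, OpenCV 4.12 (cv2) and the standard library are available. Lean on these libraries where they do the work, as an engineer would, in place of code of your own. Each camera call takes 0.05 s, during which the arm holds its last target. There are 200 camera calls.

## Working session

There is one attempt and no reset: what is moved stays moved. The work goes in short steps, Python scripts to look and compute and a tool call to move; the robot and the scene stay as the last step left them, time stands still between calls to the robot, and variables do not carry over. Pictures are saved under pics/ and viewed, at most 10 in all, crops included, and the job is handed in when it is done.

Besides the shell and the picture viewer there is one more tool, called after ">>>" by a JSON object that holds its "fn" and its "kwargs", one argument or row to a line. send_rows: Moves the arm, as the interface text tells. Its arguments: {"type":"object","properties":{"steps":{"type":"array","items":{"type":"object","properties":{"dp":{"type":"array","items":{"type":"number"}},"roll":{"type":"number"},"jaw":{"type":"number"}}}},"newtons":{"type":"number"}},"required":["steps"]}

```bash
mkdir -p pics; ls
python3 - <<'E'
from plant import r
import cv2,numpy as np,pickle
s=r.get_state(); print({k:np.round(v,3).tolist() for k,v in s.items()})
d={}
for n in("side","top"):
    c=r.capture(n); d[n]=c; cv2.imwrite(f"pics/{n}0.png",c["image"])
    R=cv2.Rodrigues(np.array(c["rvec"],float))[0]; print(n,np.round(c["K"],1).tolist(),np.round(-R.T@np.ravel(c["tvec"]),3),np.round(R,3).tolist())
pickle.dump(d,open("v0.pkl","wb"))
E
```

```text
pics
{'time_s': 0.0, 'joints': [-56.316, 20.589, 0.635, -0.02, -70.134, -16.507], 'qd': [-0.018, 0.088, -0.069, -0.052, 0.101, 0.058], 'joint_torque': [-0.001, -58.272, 29.307, 6.998, 0.007, -0.0], 'tcp_pos': [0.199, -0.644, 0.24], 'eef_rot': [179.909, -0.007, -162.83], 'contact_force': [-0.542, 0.468, -0.477], 'moment': [-0.003, -0.045, -0.05], 'gripper_force': 0.0, 'gripper_width': 0.088}
side [[384.4, 0.0, 326.6], [0.0, 384.4, 197.8], [0.0, 0.0, 1.0]] [ 0.366 -0.707  0.556] [[0.927, -0.375, -0.006], [-0.22, -0.531, -0.818], [0.303, 0.76, -0.575]]
top [[434.6, 0.0, 315.3], [0.0, 434.6, 194.5], [0.0, 0.0, 1.0]] [ 0.527 -0.019  1.201] [[0.015, -1.0, -0.009], [-0.996, -0.014, -0.091], [0.091, 0.01, -0.996]]
```

View pics/top0.png

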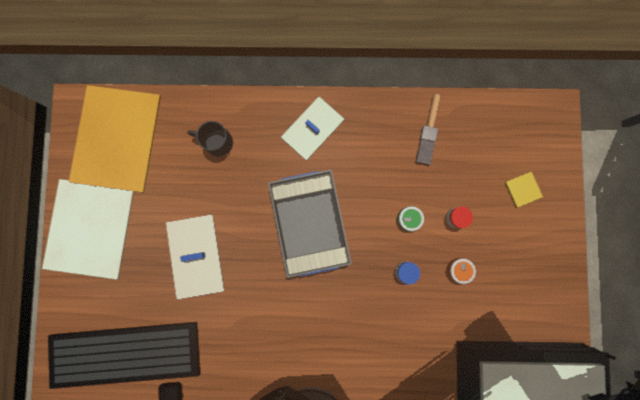

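View pics/side0.png

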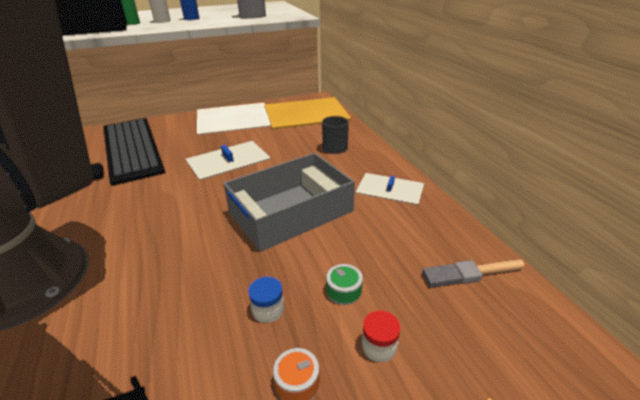

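Top view candidates: the orange tin is at (463,271) and its green look-alike at (411,219). The blue-lid tub is at (408,273) and the red-lid one at (461,217). The large divider is at (194,257) and the small one at (312,128). I choose orange, blue lid and the left, larger divider, and will check their sizes. The box is at (310,224), with its ledges at the top and bottom of the picture.

```bash
cat > h.py <<'E'
import cv2,numpy as np
def cam(c):
    R=cv2.Rodrigues(np.array(c["rvec"],float))[0]; return R,np.ravel(c["tvec"]).astype(float),np.array(c["K"],float)
def plane(c,uv,z):
    R,t,K=cam(c); uv=np.atleast_2d(uv).astype(float); d=np.c_[uv,np.ones(len(uv))]@np.linalg.inv(K).T@R; o=-R.T@t
    return o+d*((z-o[2])/d[:,2])[:,None]
def tri(a,ua,b,ub):
    P=[]
    for c in(a,b):
        R,t,K=cam(c); P.append(K@np.c_[R,t])
    X=cv2.triangulatePoints(P[0],P[1],np.array(ua,float).reshape(2,1),np.array(ub,float).reshape(2,1)); return (X[:3]/X[3]).ravel()
def proj(c,X):
    R,t,K=cam(c); p=(np.atleast_2d(X)@R.T+t)@K.T; return p[:,:2]/p[:,2:]
RNG={"orange":((5,150,120),(18,255,255)),"blue":((105,120,60),(125,255,255)),"pale":((10,8,130),(40,80,255))}
def blobs(c,col,roi,amin=15):
    x0,y0,x1,y1=roi; h=cv2.cvtColor(c["image"],cv2.COLOR_BGR2HSV); m=cv2.inRange(h,*RNG[col]); k=np.zeros_like(m); k[y0:y1,x0:x1]=m[y0:y1,x0:x1]
    cs=cv2.findContours(k,cv2.RETR_EXTERNAL,cv2.CHAIN_APPROX_NONE)[0]
    return sorted([q for q in cs if cv2.contourArea(q)>=amin],key=cv2.contourArea,reverse=True)
E
python3 - <<'E'
import pickle; from h import *
d=pickle.load(open("v0.pkl","rb")); T,S=d["top"],d["side"]
for n,col,rt,rs in[("tin","orange",(440,250,485,295),(265,340,330,385)),("tub","blue",(385,255,430,295),(240,270,295,310)),("bar","blue",(165,215,225,300),(210,135,245,170)),
  ("divT","pale",(155,205,230,305),(180,135,280,180)),("smallT","pale",(275,90,350,165),(350,170,430,205)),("ledges","pale",(262,165,355,282),(225,160,345,225))]:
    for c,ro,v in((T,rt,"T"),(S,rs,"S")):
        for q in blobs(c,col,ro)[:3]:
            R=cv2.minAreaRect(q); print(n,v,"area",cv2.contourArea(q),"rect",np.round(R[0],1),np.round(R[1],1),round(R[2],1),"bb",cv2.boundingRect(q))
cv2.imwrite("pics/c1.png",np.hstack([cv2.resize(T["image"][195:295,380:490],None,fx=3.6,fy=3.6),cv2.resize(T["image"][165:285,260:360],(330,360)) ]))
E
```

```text
tin T area 181.5 rect [463.5 270.5] [17. 17.] 0.0 bb (455, 262, 18, 18)
tin T area 103.0 rect [477.  271.5] [43. 14.] 90.0 bb (470, 250, 15, 44)
tin S area 1181.0 rect [297. 362.] [44. 64.] 90.0 bb (265, 340, 65, 45)
tin S area 831.5 rect [295.5 368. ] [32. 33.] 90.0 bb (279, 352, 34, 33)
tub T area 303.5 rect [408.5 273. ] [20. 19.] 90.0 bb (399, 263, 20, 21)
tub S area 725.0 rect [265.  291.5] [29. 32.] 90.0 bb (249, 277, 33, 30)
bar T area 65.5 rect [191.6 256.7] [ 4.3 21. ] 80.5 bb (181, 254, 22, 7)
bar S area 75.0 rect [226.6 152.9] [16.6  6.7] 51.3 bb (222, 146, 10, 15)
divT T area 3667.0 rect [194.2 256.5] [79.2 48.8] 81.5 bb (166, 215, 58, 85)
divT S area 1461.5 rect [227.8 159. ] [23.9 81.1] 74.7 bb (186, 141, 84, 39)
smallT T area 1937.0 rect [312.3 127.6] [35.4 57.2] 42.6 bb (281, 97, 63, 63)
smallT S area 1186.5 rect [389.6 187.5] [65.  22.3] 11.0 bb (356, 173, 68, 31)
ledges T area 3499.0 rect [310.8 233.4] [71.  60.2] 78.7 bb (278, 194, 69, 80)
ledges T area 747.0 rect [301.2 187. ] [14.1 59.3] 78.1 bb (272, 175, 60, 25)
ledges S area 751.0 rect [271.3 203.7] [29.5 73.9] 88.1 bb (234, 188, 75, 32)
ledges S area 385.5 rect [319.9 178.3] [39.8 12.6] 36.9 bb (302, 166, 38, 26)
ledges S area 199.5 rect [244.5 165.5] [11. 39.] 90.0 bb (225, 160, 40, 12)
```

View pics/c1.png

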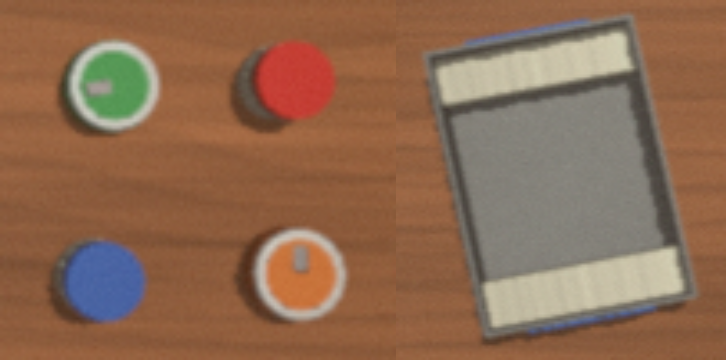

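The crop confirms the orange tin with its tab, the blue-lid tub, the look-alikes above them, and an empty box. Next I measure heights by triangulation, and crop the box and divider in the side view.

Run:
```python
import pickle; from h import *
d=pickle.load(open("v0.pkl","rb")); T,S=d["top"],d["side"]
print("tin lid",tri(T,(463.5,270.5),S,(295.5,368)).round(4))
o=cam(S); o=-o[0].T@o[1]
def e(z,uv):
    p=plane(S,uv,z)[0]-o; return -p[2]/np.linalg.norm(p)
k=e(.055,(265,290)); print("tub lid",tri(T,(408.5,273),S,(265,277+16*k)).round(4))
q=tri(T,(191.6,256.7),S,(226.6,152.9)); print("bar",q.round(4))
for z,n,ro in((.005,"div",(155,205,230,305)),(.005,"small",(275,90,350,165))):
    b=max(blobs(T,"pale",ro),key=cv2.contourArea); w=plane(T,b[:,0],z)[:,:2].astype(np.float32); print(n,cv2.minAreaRect(w*1000))
RNG["pale"]=((10,30,150),(40,90,255))
for q in blobs(T,"pale",(262,165,355,282),100):
    w=plane(T,q[:,0],.05)[:,:2].astype(np.float32); print("ledge",cv2.contourArea(q),cv2.minAreaRect(w*1000))
c=np.array([(269.7,183),(331.5,170.7),(350,263.7),(287.9,277.3)]); w=plane(T,c,.085); print(w.round(4),w.mean(0),[np.linalg.norm(w[i]-w[i-1]).round(4) for i in range(4)])
print("rim proj S",proj(S,w).round(1))
I=S["image"]; cv2.imwrite("pics/c2.png",cv2.resize(I[130:250,180:380],None,fx=4,fy=4,interpolation=2))
```

```text
tin lid [ 0.4375 -0.4007  0.0392]
tub lid [ 0.4311 -0.2532  0.0545]
bar [0.4625 0.3241 0.0201]
div ((462.047119140625, 321.58013916015625), (213.37831115722656, 132.96070861816406), 10.6386137008667)
small ((823.9923706054688, 4.2931060791015625), (100.02212524414062, 161.1002960205078), 48.44932174682617)
ledge 835.5 ((458.7476501464844, -12.674285888671875), (39.860130310058594, 155.4932098388672), 12.5265531539917)
ledge 672.0 ((650.73388671875, 30.08698272705078), (34.66244125366211, 155.8116912841797), 12.743912696838379)
[[ 0.6568  0.1105  0.085 ]
 [ 0.6911 -0.0489  0.085 ]
 [ 0.4534 -0.0986  0.085 ]
 [ 0.4168  0.0585  0.085 ]] [0.5545041  0.00538389 0.085     ] [np.float64(0.2456), np.float64(0.1631), np.float64(0.2428), np.float64(0.1613)]
rim proj S [[313.5 153.4]
 [352.2 181.9]
 [253.8 219.4]
 [221.8 183.3]]
```

View pics/c2.png

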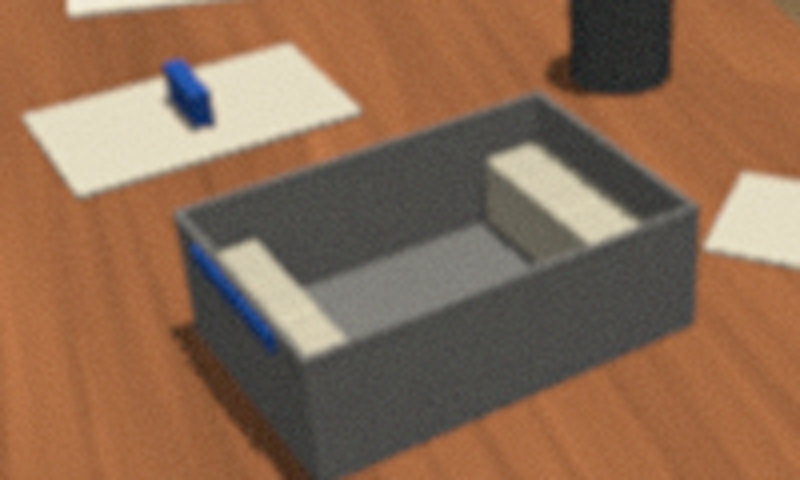

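The side view shows the rim corners at (314,153), (354,181), (256,218) and (224,183), within 3 px of the projected top-view rim. The divider's bar is at (227,153). Measured heights: tin lid 39 mm, tub lid 54 mm, bar centre 20 mm, all as stated. The divider measures 213x133 mm, so it is the larger one. Next I refine the box and plan the moves.

```bash
cat >> h.py <<'E'
def plan(way,start=None):
    """way: (xyz mm, yaw deg, nrows); prints per-waypoint final dp(mm)/roll in tool axes at its start"""
    if start is None:
        from plant import r
        s=r.get_state(); p=np.array(s["tcp_pos"])*1000; y=s["eef_rot"][2]
        print("now",p.round(1),np.round(s["eef_rot"],1),"F",np.round(s["contact_force"],1),"w",round(s["gripper_width"]*1000,1),"gf",round(s["gripper_force"],1),"t",round(s["time_s"],2),"j",np.round(s["joints"]))
    else: p,y=np.array(start[0],float),start[1]
    for q,yy,n in way:
        q=np.array(q,float); a=np.radians(y); d=q-p
        dp=np.array([d[0]*np.cos(a)+d[1]*np.sin(a),d[0]*np.sin(a)-d[1]*np.cos(a),-d[2]]); roll=-np.radians((yy-y+180)%360-180)
        print("->",q,yy); [print("   ",(dp*k/n).round(1).tolist(),round(roll*k/n,3)) for k in range(1,n+1)]
        p,y=q,yy
E
python3 - <<'E'
import pickle; from h import *
d=pickle.load(open("v0.pkl","rb")); T,S=d["top"],d["side"]
c=np.array([(269.7,183),(331.5,170.7),(350,263.7),(287.9,277.3)]); s=np.array([(313.75,153.25),(354.2,181.2),(256.2,218),(224.5,183.5)])
w=np.array([tri(T,a,S,b) for a,b in zip(c,s)]); print("rim",w.round(4).tolist(),w.mean(0).round(4))
v=(w[0]+w[1]-w[2]-w[3]); print(np.degrees(np.arctan2(v[1],v[0])))
w=plane(S,s,.085); print("S only",w.mean(0)); v=(w[0]+w[1]-w[2]-w[3]); print(np.degrees(np.arctan2(v[1],v[0])))
plan([((320,-520,240),-120,5),((437,-401,150),-77.7,5),((437,-401,70),-77.7,3)])
E
```

```text
rim [[0.6571, 0.1104, 0.0855], [0.6927, -0.0496, 0.0865], [0.4556, -0.0988, 0.0879], [0.4193, 0.0582, 0.0839]] [0.5562 0.005  0.0859]
12.05090906116262
S only [0.55880557 0.00573714 0.085     ]
12.342807703315572
now [ 199.2 -644.5  239.7] [ 179.9   -0.  -162.8] F [-0.5  0.4 -0.2] w 87.3 gf 0.0 t 0.1 j [-56.  21.   1.  -0. -70. -17.]
-> [ 320. -520.  240.] -120
    [-30.4, 16.7, -0.1] -0.149
    [-60.9, 33.3, -0.1] -0.299
    [-91.3, 50.0, -0.2] -0.448
    [-121.7, 66.6, -0.2] -0.598
    [-152.2, 83.3, -0.3] -0.747
-> [ 437. -401.  150.] -77.7
    [-32.3, -8.4, 18.0] -0.148
    [-64.6, -16.7, 36.0] -0.295
    [-96.9, -25.1, 54.0] -0.443
    [-129.2, -33.5, 72.0] -0.591
    [-161.6, -41.8, 90.0] -0.738
-> [ 437. -401.   70.] -77.7
    [0.0, -0.0, 26.7] -0.0
    [0.0, -0.0, 53.3] -0.0
    [0.0, -0.0, 80.0] -0.0
```

Box centre is about (555,6) mm at 12.2°, with the rim measured at 86 mm.

>>> {"fn": "send_rows", "kwargs": {
  "steps": [
    {"dp": [-30, 17, 0], "roll": -0.149, "jaw": 100},
    {"dp": [-61, 33, 0], "roll": -0.299, "jaw": 100},
    {"dp": [-91, 50, 0], "roll": -0.448, "jaw": 100},
    {"dp": [-122, 67, 0], "roll": -0.598, "jaw": 100},
    {"dp": [-152, 83, 0], "roll": -0.747, "jaw": 100}
  ]
}}

```text
time_s: 0.72
tcp_pos: [0.3206, -0.5196, 0.2402]
eef_rot: [180.0, 0.0, -119.7]
contact_force: [0.5, -0.3, 0.8]
gripper_width: 0.0878
gripper_force: 0.0
```

>>> {"fn": "send_rows", "kwargs": {
  "steps": [
    {"dp": [-32, -8, 18], "roll": -0.148, "jaw": 100},
    {"dp": [-65, -17, 36], "roll": -0.295, "jaw": 100},
    {"dp": [-97, -25, 54], "roll": -0.443, "jaw": 100},
    {"dp": [-129, -33, 72], "roll": -0.591, "jaw": 100},
    {"dp": [-161, -42, 90], "roll": -0.738, "jaw": 100}
  ]
}}

```text
time_s: 1.35
tcp_pos: [0.4374, -0.4013, 0.1497]
eef_rot: [180.0, 0.0, -77.5]
contact_force: [0.8, -0.4, 0.3]
gripper_width: 0.0874
gripper_force: 0.0
```

>>> {"fn": "send_rows", "kwargs": {
  "steps": [
    {"dp": [0, 0, 25], "roll": 0, "jaw": 100},
    {"dp": [0, 0, 50], "roll": 0, "jaw": 100},
    {"dp": [0, 0, 70], "roll": 0, "jaw": 100},
    {"dp": [0, 0, 80], "roll": 0, "jaw": 100},
    {"dp": [0, 0, 80], "roll": 0, "jaw": 100}
  ]
}}

```text
time_s: 1.98
tcp_pos: [0.4366, -0.4022, 0.07]
eef_rot: [179.9, 0.0, -77.7]
contact_force: [-0.3, -0.2, 0.3]
gripper_width: 0.0874
gripper_force: 0.0
```

Run:
```python
from h import *; from plant import r
c=r.capture("side"); t=r.capture("top")
cv2.imwrite("pics/g1.png",np.hstack([c["image"][160:400,150:450],t["image"][160:400,300:600]]))
plan([((437.5,-400.7,31),-77.7,5)])
```

```text
now [ 437.3 -402.6   71.2] [-180.    -0.   -77.7] F [-0.4  1.3  1.2] w 87.5 gf 0.0 t 2.08 j [-24.  22. -22.   0. -46.  36.]
-> [ 437.5 -400.7   31. ] -77.7
    [-0.4, -0.1, 8.0] -0.0
    [-0.7, -0.2, 16.1] -0.0
    [-1.1, -0.3, 24.1] -0.0
    [-1.4, -0.5, 32.2] -0.0
    [-1.8, -0.6, 40.2] -0.001
```

View pics/g1.png

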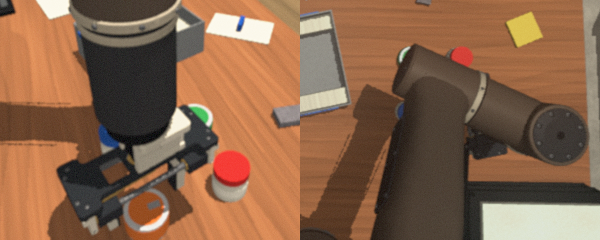

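The tin (side crop, (148,205)) sits between the open fingers, clear of the red tub.

>>> {"fn": "send_rows", "kwargs": {
  "steps": [
    {"dp": [-1, 0, 15], "roll": 0, "jaw": 100},
    {"dp": [-1, 0, 30], "roll": 0, "jaw": 100},
    {"dp": [-1, 0, 40], "roll": 0, "jaw": 100},
    {"dp": [-1, 0, 40], "roll": 0, "jaw": 100},
    {"dp": [-1, 0, 40], "roll": 0, "jaw": 60}
  ],
  "newtons": 25
}}

```text
time_s: 2.7
tcp_pos: [0.4369, -0.4014, 0.0306]
eef_rot: [180.0, -0.0, -77.7]
contact_force: [1.4, 1.4, 0.4]
gripper_width: 0.0823
gripper_force: 0.0
```

>>> {"fn": "send_rows", "kwargs": {
  "steps": [
    {"dp": [0, 0, 0], "roll": 0, "jaw": 60},
    {"dp": [0, 0, 0], "roll": 0, "jaw": 50},
    {"dp": [0, 0, 0], "roll": 0, "jaw": 50},
    {"dp": [0, 0, 0], "roll": 0, "jaw": 50},
    {"dp": [0, 0, 0], "roll": 0, "jaw": 50}
  ]
}}

```text
time_s: 3.32
tcp_pos: [0.437, -0.4015, 0.031]
eef_rot: [-180.0, -0.0, -77.7]
contact_force: [-0.5, 1.1, 5.5]
gripper_width: 0.0655
gripper_force: 25.0
```

>>> {"fn": "send_rows", "kwargs": {
  "steps": [
    {"dp": [0, 0, -10], "roll": 0, "jaw": 50},
    {"dp": [0, 0, -35], "roll": 0, "jaw": 50},
    {"dp": [0, 0, -70], "roll": 0, "jaw": 50},
    {"dp": [0, 0, -105], "roll": 0, "jaw": 50},
    {"dp": [0, 0, -130], "roll": 0, "jaw": 50}
  ]
}}

```text
time_s: 3.95
tcp_pos: [0.4367, -0.4014, 0.1625]
eef_rot: [-180.0, -0.0, -77.7]
contact_force: [0.7, -0.0, -0.9]
gripper_width: 0.0654
gripper_force: 25.0
```

Run:
```python
from h import *
plan([((555,6,160),-77.8,10),((555,6,36),-77.8,5)])
```

```text
now [ 436.7 -401.4  162.5] [-180.    -0.   -77.7] F [ 0.7 -0.  -0.9] w 65.4 gf 25.0 t 3.95 j [-24.  16. -16.  -0. -57.  36.]
-> [555.   6. 160.] -77.8
    [-37.3, -20.2, 0.2] 0.0
    [-74.6, -40.4, 0.5] 0.0
    [-111.9, -60.6, 0.7] 0.0
    [-149.2, -80.8, 1.0] 0.0
    [-186.5, -101.0, 1.2] 0.0
    [-223.8, -121.2, 1.5] 0.001
    [-261.1, -141.4, 1.7] 0.001
    [-298.4, -161.7, 2.0] 0.001
    [-335.7, -181.9, 2.2] 0.001
    [-373.0, -202.1, 2.5] 0.001
-> [555.   6.  36.] -77.8
    [0.0, -0.0, 24.8] -0.0
    [0.0, -0.0, 49.6] -0.0
    [0.0, -0.0, 74.4] -0.0
    [0.0, -0.0, 99.2] -0.0
    [0.0, -0.0, 124.0] -0.0
```

>>> {"fn": "send_rows", "kwargs": {
  "steps": [
    {"dp": [-20, -11, 0], "roll": 0, "jaw": 50},
    {"dp": [-55, -30, 0], "roll": 0, "jaw": 50},
    {"dp": [-95, -51, 0], "roll": 0, "jaw": 50},
    {"dp": [-135, -73, 1], "roll": 0, "jaw": 50},
    {"dp": [-175, -95, 1], "roll": 0, "jaw": 50}
  ]
}}

```text
time_s: 4.58
tcp_pos: [0.4922, -0.2087, 0.1597]
eef_rot: [180.0, 0.0, -77.8]
contact_force: [1.4, 1.0, -1.8]
gripper_width: 0.0656
gripper_force: 25.0
```

>>> {"fn": "send_rows", "kwargs": {
  "steps": [
    {"dp": [-40, -22, 0], "roll": 0, "jaw": 50},
    {"dp": [-80, -43, 0], "roll": 0, "jaw": 50},
    {"dp": [-120, -65, 0], "roll": 0, "jaw": 50},
    {"dp": [-165, -89, 0], "roll": 0, "jaw": 50},
    {"dp": [-198, -107, 0], "roll": 0, "jaw": 50}
  ]
}}

```text
time_s: 5.2
tcp_pos: [0.5549, 0.0079, 0.1598]
eef_rot: [180.0, 0.0, -77.7]
contact_force: [0.0, 1.0, -2.6]
gripper_width: 0.0657
gripper_force: 25.0
```

>>> {"fn": "send_rows", "kwargs": {
  "steps": [
    {"dp": [0, 0, 15], "roll": 0, "jaw": 50},
    {"dp": [0, 0, 45], "roll": 0, "jaw": 50},
    {"dp": [0, 0, 75], "roll": 0, "jaw": 50},
    {"dp": [0, 0, 98], "roll": 0, "jaw": 50},
    {"dp": [0, 0, 110], "roll": 0, "jaw": 50}
  ]
}}

```text
time_s: 5.82
tcp_pos: [0.5536, 0.0051, 0.0481]
eef_rot: [179.8, -0.0, -77.8]
contact_force: [-0.6, -0.0, -1.1]
gripper_width: 0.0657
gripper_force: 25.0
```

>>> {"fn": "send_rows", "kwargs": {
  "steps": [
    {"dp": [0, 0, 3], "roll": 0, "jaw": 50},
    {"dp": [0, 0, 6], "roll": 0, "jaw": 50},
    {"dp": [0, 0, 8], "roll": 0, "jaw": 50},
    {"dp": [0, 0, 10], "roll": 0, "jaw": 50},
    {"dp": [0, 0, 12], "roll": 0, "jaw": 50}
  ]
}}

```text
time_s: 6.45
tcp_pos: [0.5551, 0.0062, 0.0377]
eef_rot: [-180.0, 0.0, -77.7]
contact_force: [0.3, -0.1, -1.7]
gripper_width: 0.0654
gripper_force: 25.0
```

>>> {"fn": "send_rows", "kwargs": {
  "steps": [
    {"dp": [0, 0, 1], "roll": 0, "jaw": 50},
    {"dp": [0, 0, 2], "roll": 0, "jaw": 50},
    {"dp": [0, 0, 2.5], "roll": 0, "jaw": 50},
    {"dp": [0, 0, 2.5], "roll": 0, "jaw": 50},
    {"dp": [0, 0, 2.5], "roll": 0, "jaw": 50}
  ]
}}

```text
time_s: 7.08
tcp_pos: [0.5549, 0.0061, 0.0351]
eef_rot: [-180.0, 0.0, -77.7]
contact_force: [0.0, -1.0, -1.4]
gripper_width: 0.0655
gripper_force: 25.0
```

>>> {"fn": "send_rows", "kwargs": {
  "steps": [
    {"dp": [0, 0, 0.7], "roll": 0, "jaw": 50},
    {"dp": [0, 0, 1], "roll": 0, "jaw": 50},
    {"dp": [0, 0, 1], "roll": 0, "jaw": 50}
  ]
}}

```text
time_s: 7.45
tcp_pos: [0.555, 0.0061, 0.035]
eef_rot: [-180.0, -0.0, -77.7]
contact_force: [-4.3, 0.2, 8.7]
gripper_width: 0.0653
gripper_force: 25.0
```

Contact (8.7 N upward). Release and rise.

>>> {"fn": "send_rows", "kwargs": {
  "steps": [
    {"dp": [0, 0, 0], "roll": 0, "jaw": 80},
    {"dp": [0, 0, 0], "roll": 0, "jaw": 95},
    {"dp": [0, 0, 0], "roll": 0, "jaw": 95},
    {"dp": [0, 0, 0], "roll": 0, "jaw": 95},
    {"dp": [0, 0, 0], "roll": 0, "jaw": 95}
  ]
}}

```text
time_s: 8.07
tcp_pos: [0.5549, 0.006, 0.034]
eef_rot: [180.0, -0.0, -77.7]
contact_force: [-0.2, 0.1, 0.3]
gripper_width: 0.0834
gripper_force: 0.0
```

>>> {"fn": "send_rows", "kwargs": {
  "steps": [
    {"dp": [0, 0, -10], "roll": 0, "jaw": 95},
    {"dp": [0, 0, -35], "roll": 0, "jaw": 95},
    {"dp": [0, 0, -70], "roll": 0, "jaw": 95},
    {"dp": [0, 0, -105], "roll": 0, "jaw": 95},
    {"dp": [0, 0, -125], "roll": 0, "jaw": 95}
  ]
}}

```text
time_s: 8.7
tcp_pos: [0.5557, 0.0062, 0.1619]
eef_rot: [-179.8, 0.0, -77.7]
contact_force: [1.4, 0.3, -0.3]
gripper_width: 0.0833
gripper_force: 0.0
```

Run:
```python
from h import *
plan([((462,323,150),-79.4,10),((462,323,25),-79.4,5)])
```

```text
now [555.7   6.2 161.9] [-179.8    0.   -77.7] F [ 1.4  0.3 -0.3] w 83.3 gf 0.0 t 8.7 j [ 21.  13. -21.   0. -56.  -9.]
-> [462. 323. 150.] -79.4
    [-32.9, 2.4, 1.2] 0.003
    [-65.9, 4.8, 2.4] 0.006
    [-98.8, 7.3, 3.6] 0.009
    [-131.8, 9.7, 4.8] 0.012
    [-164.7, 12.1, 6.0] 0.015
    [-197.7, 14.5, 7.2] 0.018
    [-230.6, 16.9, 8.4] 0.02
    [-263.6, 19.3, 9.6] 0.023
    [-296.5, 21.8, 10.7] 0.026
    [-329.5, 24.2, 11.9] 0.029
-> [462. 323.  25.] -79.4
    [0.0, -0.0, 25.0] -0.0
    [0.0, -0.0, 50.0] -0.0
    [0.0, -0.0, 75.0] -0.0
    [0.0, -0.0, 100.0] -0.0
    [0.0, -0.0, 125.0] -0.0
```

>>> {"fn": "send_rows", "kwargs": {
  "steps": [
    {"dp": [-33, 2, 1], "roll": 0.003, "jaw": 60},
    {"dp": [-66, 5, 2], "roll": 0.006, "jaw": 60},
    {"dp": [-99, 7, 4], "roll": 0.009, "jaw": 60},
    {"dp": [-132, 10, 5], "roll": 0.012, "jaw": 60},
    {"dp": [-165, 12, 6], "roll": 0.015, "jaw": 60}
  ]
}}

```text
time_s: 9.32
tcp_pos: [0.5078, 0.1658, 0.1539]
eef_rot: [-180.0, 0.0, -78.6]
contact_force: [-0.3, -0.1, -0.5]
gripper_width: 0.0529
gripper_force: 0.0
```

>>> {"fn": "send_rows", "kwargs": {
  "steps": [
    {"dp": [-33, 2, 1], "roll": 0.003, "jaw": 60},
    {"dp": [-66, 5, 2], "roll": 0.006, "jaw": 60},
    {"dp": [-99, 7, 4], "roll": 0.009, "jaw": 60},
    {"dp": [-132, 10, 5], "roll": 0.012, "jaw": 60},
    {"dp": [-165, 12, 6], "roll": 0.015, "jaw": 60}
  ]
}}

```text
time_s: 9.95
tcp_pos: [0.4634, 0.3252, 0.1479]
eef_rot: [-180.0, 0.0, -79.5]
contact_force: [0.1, 0.7, -0.6]
gripper_width: 0.0526
gripper_force: 0.0
```

>>> {"fn": "send_rows", "kwargs": {
  "steps": [
    {"dp": [0, 0, 25], "roll": 0, "jaw": 60},
    {"dp": [0, 0, 50], "roll": 0, "jaw": 60},
    {"dp": [0, 0, 75], "roll": 0, "jaw": 60},
    {"dp": [0, 0, 88], "roll": 0, "jaw": 60},
    {"dp": [0, 0, 90], "roll": 0, "jaw": 60}
  ]
}}

```text
time_s: 10.58
tcp_pos: [0.4637, 0.3239, 0.0569]
eef_rot: [180.0, -0.0, -79.5]
contact_force: [0.1, 0.4, 0.6]
gripper_width: 0.0529
gripper_force: 0.0
```

Run:
```python
from h import *; from plant import r
c=r.capture("side"); t=r.capture("top")
cv2.imwrite("pics/g2.png",np.vstack([cv2.resize(c["image"][100:240,150:390],None,fx=2,fy=2),cv2.resize(t["image"][165:305,150:390],None,fx=2,fy=2)]))
for q in blobs(t,"orange",(285,195,340,265)): print(cv2.minAreaRect(q),plane(t,cv2.minAreaRect(q)[0],.042))
plan([((462,323,25),-79.4,5)])
```

```text
((309.0, 224.5), (15.0, 16.0), 90.0) [[0.55210849 0.00816339 0.042     ]]
now [464.1 324.4  57.7] [-180.     0.   -79.4] F [-0.6 -0.1 -0. ] w 52.6 gf 0.0 t 10.68 j [ 55.  21. -26.   0. -43. -44.]
-> [462. 323.  25.] -79.4
    [0.2, 0.5, 6.5] -0.0
    [0.4, 0.9, 13.1] -0.0
    [0.6, 1.4, 19.6] -0.001
    [0.8, 1.8, 26.1] -0.001
    [1.0, 2.3, 32.7] -0.001
```

View pics/g2.png

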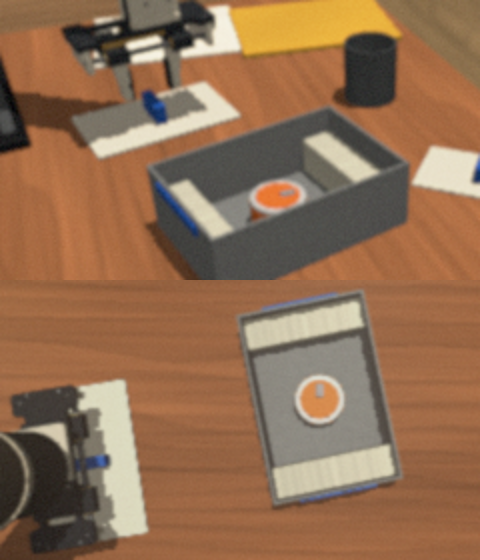

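The orange tin stands upright at mid-box (top crop (320,399), measured at (552,8) mm). The fingers straddle the blue bar (side crop (153,106)). Lower and grip.

>>> {"fn": "send_rows", "kwargs": {
  "steps": [
    {"dp": [0, 1, 12], "roll": 0, "jaw": 60},
    {"dp": [0, 1, 24], "roll": 0, "jaw": 60},
    {"dp": [0, 1, 31], "roll": 0, "jaw": 60},
    {"dp": [0, 1, 31], "roll": 0, "jaw": 40},
    {"dp": [0, 1, 31], "roll": 0, "jaw": 25}
  ],
  "newtons": 30
}}

```text
time_s: 11.3
tcp_pos: [0.4629, 0.3241, 0.0261]
eef_rot: [-180.0, -0.0, -79.4]
contact_force: [0.3, 1.4, -0.4]
gripper_width: 0.0377
gripper_force: 0.0
```

>>> {"fn": "send_rows", "kwargs": {
  "steps": [
    {"dp": [0, 0, 0], "roll": 0, "jaw": 18},
    {"dp": [0, 0, 0], "roll": 0, "jaw": 5},
    {"dp": [0, 0, 0], "roll": 0, "jaw": 5},
    {"dp": [0, 0, 0], "roll": 0, "jaw": 5},
    {"dp": [0, 0, 0], "roll": 0, "jaw": 5}
  ]
}}

```text
time_s: 11.92
tcp_pos: [0.4629, 0.3241, 0.0263]
eef_rot: [-180.0, 0.0, -79.4]
contact_force: [-1.1, -1.1, 3.9]
gripper_width: 0.0155
gripper_force: 30.0
```

Gripped (15.5 mm). Lift, then carry over the box.

>>> {"fn": "send_rows", "kwargs": {
  "steps": [
    {"dp": [0, 0, -8], "roll": 0, "jaw": 5},
    {"dp": [0, 0, -28], "roll": 0, "jaw": 5},
    {"dp": [0, 0, -58], "roll": 0, "jaw": 5},
    {"dp": [0, 0, -88], "roll": 0, "jaw": 5},
    {"dp": [0, 0, -115], "roll": 0, "jaw": 5}
  ]
}}

```text
time_s: 12.55
tcp_pos: [0.4626, 0.3237, 0.1424]
eef_rot: [180.0, 0.0, -79.5]
contact_force: [0.5, -0.6, -1.0]
gripper_width: 0.0158
gripper_force: 30.0
```

>>> {"fn": "send_rows", "kwargs": {
  "steps": [
    {"dp": [0, 0, -8], "roll": 0, "jaw": 5},
    {"dp": [0, 0, -8], "roll": 0, "jaw": 5}
  ]
}}

```text
time_s: 12.8
tcp_pos: [0.4626, 0.3239, 0.149]
eef_rot: [-180.0, 0.0, -79.5]
contact_force: [0.1, -0.1, -2.4]
gripper_width: 0.016
gripper_force: 30.0
```

Run:
```python
from h import *; import pickle; from plant import r
c=r.capture("side"); t=r.capture("top"); pickle.dump((t,c),open("v2.pkl","wb"))
# visible plate and bar vs TCP
for q in blobs(t,"pale",(120,190,260,320),300): print(cv2.contourArea(q),cv2.minAreaRect(plane(t,q[:,0],.130)[:,:2].astype(np.float32)*1000))
plan([((556,5.5,150),-77.7,10),((556,5.5,90),-77.7,5)])
```

```text
1558.0 ((467.6565246582031, 284.0875244140625), (213.3515625, 61.86334228515625), 11.974438667297363)
455.5 ((508.9031982421875, 446.4441223144531), (247.75839233398438, 49.44856643676758), 12.566529273986816)
now [462.2 323.4 147.8] [ 1.799e+02 -1.000e-01 -7.950e+01] F [ 0.1  0.3 -1.7] w 16.1 gf 30.0 t 12.9 j [ 55.  15. -21.  -0. -55. -44.]
-> [556.    5.5 150. ] -77.7
    [33.0, -3.4, -0.2] -0.003
    [65.9, -6.8, -0.4] -0.006
    [98.9, -10.2, -0.6] -0.009
    [131.9, -13.7, -0.9] -0.012
    [164.8, -17.1, -1.1] -0.015
    [197.8, -20.5, -1.3] -0.019
    [230.8, -23.9, -1.5] -0.022
    [263.7, -27.3, -1.7] -0.025
    [296.7, -30.7, -1.9] -0.028
    [329.7, -34.1, -2.2] -0.031
-> [556.    5.5  90. ] -77.7
    [0.0, -0.0, 12.0] -0.0
    [0.0, -0.0, 24.0] -0.0
    [0.0, -0.0, 36.0] -0.0
    [0.0, -0.0, 48.0] -0.0
    [0.0, -0.0, 60.0] -0.0
```

>>> {"fn": "send_rows", "kwargs": {
  "steps": [
    {"dp": [18, -2, 0], "roll": -0.002, "jaw": 5},
    {"dp": [48, -5, -1], "roll": -0.005, "jaw": 5},
    {"dp": [83, -9, -1], "roll": -0.008, "jaw": 5},
    {"dp": [118, -12, -2], "roll": -0.01, "jaw": 5},
    {"dp": [153, -16, -3], "roll": -0.01, "jaw": 5}
  ]
}}

```text
time_s: 13.52
tcp_pos: [0.5062, 0.1743, 0.1512]
eef_rot: [179.9, -0.0, -78.9]
contact_force: [0.4, 0.8, -1.4]
gripper_width: 0.0157
gripper_force: 30.0
```

>>> {"fn": "send_rows", "kwargs": {
  "steps": [
    {"dp": [35, -4, 0], "roll": -0.003, "jaw": 5},
    {"dp": [75, -8, 0], "roll": -0.006, "jaw": 5},
    {"dp": [115, -12, 0], "roll": -0.01, "jaw": 5},
    {"dp": [150, -16, 0], "roll": -0.01, "jaw": 5},
    {"dp": [173, -19, 0], "roll": -0.01, "jaw": 5}
  ]
}}

```text
time_s: 14.15
tcp_pos: [0.558, 0.0079, 0.151]
eef_rot: [179.9, -0.0, -78.4]
contact_force: [-0.5, 0.7, -2.7]
gripper_width: 0.0158
gripper_force: 30.0
```

>>> {"fn": "send_rows", "kwargs": {
  "steps": [
    {"dp": [0, 0, 5], "roll": 0, "jaw": 5},
    {"dp": [0, 0, 15], "roll": 0, "jaw": 5},
    {"dp": [0, 0, 25], "roll": 0, "jaw": 5},
    {"dp": [0, 0, 30], "roll": 0, "jaw": 5},
    {"dp": [0, 0, 30], "roll": 0, "jaw": 5}
  ]
}}

```text
time_s: 14.78
tcp_pos: [0.5582, 0.0107, 0.1215]
eef_rot: [179.9, -0.0, -78.3]
contact_force: [-0.2, 0.2, -0.2]
gripper_width: 0.0161
gripper_force: 30.0
```

Run:
```python
from h import *; from plant import r
c=r.capture("side"); t=r.capture("top")
cv2.imwrite("pics/g3.png",np.vstack([cv2.resize(c["image"][100:240,170:410],None,fx=2,fy=2),cv2.resize(t["image"][165:305,230:470],None,fx=2,fy=2)]))
plan([((556,9,77),-78.4,5)])
```

```text
now [558.7  10.7 122.2] [-180.    -0.   -78.3] F [ 0.4 -0.  -2.2] w 15.8 gf 30.0 t 14.88 j [ 21.  16. -23.   0. -51.  -9.]
-> [556.   9.  77.] -78.4
    [0.2, 0.6, 9.0] 0.0
    [0.4, 1.2, 18.1] 0.001
    [0.7, 1.8, 27.1] 0.001
    [0.9, 2.4, 36.2] 0.002
    [1.1, 3.0, 45.2] 0.002
```

View pics/g3.png

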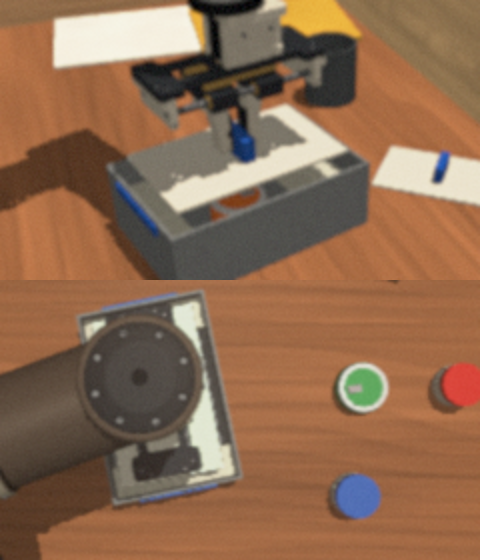

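The plate hangs level over the opening, parallel to the walls. The gaps to the rim in the top crop are about 11 px (right) and 12 px (left), so it is centred. Lower it slowly.

>>> {"fn": "send_rows", "kwargs": {
  "steps": [
    {"dp": [0, 1, 8], "roll": 0, "jaw": 5},
    {"dp": [0, 2, 18], "roll": 0, "jaw": 5},
    {"dp": [0, 2, 28], "roll": 0, "jaw": 5},
    {"dp": [0, 2, 36], "roll": 0, "jaw": 5},
    {"dp": [0, 2, 40], "roll": 0, "jaw": 5}
  ]
}}

```text
time_s: 15.5
tcp_pos: [0.5563, 0.0098, 0.0812]
eef_rot: [179.9, -0.0, -78.3]
contact_force: [1.0, 0.1, -1.9]
gripper_width: 0.0155
gripper_force: 30.0
```

>>> {"fn": "send_rows", "kwargs": {
  "steps": [
    {"dp": [0, 0, 1], "roll": 0, "jaw": 5},
    {"dp": [0, 0, 2], "roll": 0, "jaw": 5},
    {"dp": [0, 0, 3], "roll": 0, "jaw": 5},
    {"dp": [0, 0, 4], "roll": 0, "jaw": 5},
    {"dp": [0, 0, 4], "roll": 0, "jaw": 5}
  ]
}}

```text
time_s: 16.12
tcp_pos: [0.5565, 0.01, 0.0781]
eef_rot: [-180.0, 0.0, -78.3]
contact_force: [-0.1, 0.6, -1.3]
gripper_width: 0.0155
gripper_force: 30.0
```

>>> {"fn": "send_rows", "kwargs": {
  "steps": [
    {"dp": [0, 0, 0.7], "roll": 0, "jaw": 5},
    {"dp": [0, 0, 1.4], "roll": 0, "jaw": 5},
    {"dp": [0, 0, 2], "roll": 0, "jaw": 5},
    {"dp": [0, 0, 2], "roll": 0, "jaw": 5}
  ]
}}

```text
time_s: 16.62
tcp_pos: [0.5565, 0.0099, 0.0764]
eef_rot: [-180.0, -0.0, -78.3]
contact_force: [-1.3, 0.2, 3.0]
gripper_width: 0.0158
gripper_force: 30.0
```

Touching (3 N up). Release and rise.

>>> {"fn": "send_rows", "kwargs": {
  "steps": [
    {"dp": [0, 0, 0], "roll": 0, "jaw": 30},
    {"dp": [0, 0, 0], "roll": 0, "jaw": 55},
    {"dp": [0, 0, 0], "roll": 0, "jaw": 55},
    {"dp": [0, 0, 0], "roll": 0, "jaw": 55}
  ]
}}

```text
time_s: 17.12
tcp_pos: [0.5565, 0.0099, 0.076]
eef_rot: [180.0, 0.0, -78.3]
contact_force: [-0.6, 0.4, 1.3]
gripper_width: 0.0467
gripper_force: 0.0
```

>>> {"fn": "send_rows", "kwargs": {
  "steps": [
    {"dp": [0, 0, -10], "roll": 0, "jaw": 55},
    {"dp": [0, 0, -30], "roll": 0, "jaw": 55},
    {"dp": [0, 0, -60], "roll": 0, "jaw": 100},
    {"dp": [0, 0, -80], "roll": 0, "jaw": 100},
    {"dp": [0, 0, -85], "roll": 0, "jaw": 100}
  ]
}}

```text
time_s: 17.75
tcp_pos: [0.5574, 0.0102, 0.1631]
eef_rot: [-179.8, 0.0, -78.3]
contact_force: [0.2, 0.3, -0.5]
gripper_width: 0.073
gripper_force: 0.0
```

Run:
```python
from h import *
plan([((500,-120,160),-120,5),((433,-254,150),-167.7,5),((433,-254,35),-167.7,5)])
```

```text
now [557.4  10.2 163.1] [-179.8    0.   -78.3] F [ 0.2  0.3 -0.5] w 73.0 gf 0.0 t 17.75 j [ 21.  13. -21.   0. -56.  -9.]
-> [ 500. -120.  160.] -120
    [23.2, 16.5, 0.6] 0.146
    [46.3, 33.0, 1.2] 0.291
    [69.5, 49.5, 1.8] 0.437
    [92.7, 66.1, 2.4] 0.582
    [115.8, 82.6, 3.1] 0.728
-> [ 433. -254.  150.] -167.7
    [29.9, -1.8, 2.0] 0.167
    [59.8, -3.6, 4.0] 0.333
    [89.7, -5.4, 6.0] 0.5
    [119.6, -7.2, 8.0] 0.666
    [149.5, -9.0, 10.0] 0.833
-> [ 433. -254.   35.] -167.7
    [-0.0, 0.0, 23.0] -0.0
    [-0.0, 0.0, 46.0] -0.0
    [-0.0, 0.0, 69.0] -0.0
    [-0.0, 0.0, 92.0] -0.0
    [-0.0, 0.0, 115.0] -0.0
```

>>> {"fn": "send_rows", "kwargs": {
  "steps": [
    {"dp": [23, 17, 0], "roll": 0.146, "jaw": 100},
    {"dp": [46, 33, 0], "roll": 0.291, "jaw": 100},
    {"dp": [70, 50, 0], "roll": 0.437, "jaw": 100},
    {"dp": [93, 66, 0], "roll": 0.582, "jaw": 100},
    {"dp": [116, 83, 0], "roll": 0.728, "jaw": 100}
  ]
}}

```text
time_s: 18.38
tcp_pos: [0.498, -0.1212, 0.1605]
eef_rot: [180.0, -0.0, -120.3]
contact_force: [0.3, 0.4, -1.0]
gripper_width: 0.088
gripper_force: 0.0
```

>>> {"fn": "send_rows", "kwargs": {
  "steps": [
    {"dp": [30, -2, 2], "roll": 0.167, "jaw": 100},
    {"dp": [60, -4, 4], "roll": 0.333, "jaw": 100},
    {"dp": [90, -5, 6], "roll": 0.5, "jaw": 100},
    {"dp": [120, -7, 8], "roll": 0.666, "jaw": 100},
    {"dp": [150, -9, 10], "roll": 0.833, "jaw": 100}
  ]
}}

```text
time_s: 19.0
tcp_pos: [0.4306, -0.2555, 0.1505]
eef_rot: [180.0, -0.0, -168.1]
contact_force: [0.3, 0.4, 0.9]
gripper_width: 0.0878
gripper_force: 0.0
```

>>> {"fn": "send_rows", "kwargs": {
  "steps": [
    {"dp": [0, 0, 20], "roll": 0, "jaw": 100},
    {"dp": [0, 0, 45], "roll": 0, "jaw": 100},
    {"dp": [0, 0, 60], "roll": 0, "jaw": 100},
    {"dp": [0, 0, 65], "roll": 0, "jaw": 100},
    {"dp": [0, 0, 65], "roll": 0, "jaw": 100}
  ]
}}

```text
time_s: 19.62
tcp_pos: [0.4316, -0.2548, 0.0861]
eef_rot: [180.0, -0.0, -167.7]
contact_force: [-0.1, 0.5, 0.8]
gripper_width: 0.0876
gripper_force: 0.0
```

Run:
```python
from h import *; from plant import r; import pickle
c=r.capture("side"); t=r.capture("top"); pickle.dump((t,c),open("v3.pkl","wb"))
cv2.imwrite("pics/g4.png",np.hstack([cv2.resize(c["image"][130:350,180:380],None,fx=1.8,fy=1.8),cv2.resize(t["image"][150:310,250:420],(400,396))]))
for q in blobs(t,"blue",(285,195,340,265)): print(cv2.minAreaRect(q),plane(t,cv2.minAreaRect(q)[0],.085))
for q in blobs(t,"pale",(262,165,355,282),300):
    print(cv2.contourArea(q),cv2.minAreaRect(plane(t,q[:,0],.055)[:,:2].astype(np.float32)*1000))
plan([((432,-254,38),-167.7,5)])
```

```text
((308.4422912597656, 223.2115478515625), (4.510671138763428, 21.1805419921875), 78.69007110595703) [[0.55443273 0.00862066 0.085     ]]
3958.5 ((554.0723266601562, 7.845222473144531), (236.46441650390625, 159.28712463378906), 12.61742877960205)
now [ 432.  -254.9   86.7] [-1.800e+02  1.000e-01 -1.677e+02] F [0.  0.6 0.1] w 87.9 gf 0.0 t 19.73 j [ -8.  14. -32.   0. -44. -70.]
-> [ 432. -254.   38.] -167.7
    [-0.0, 0.2, 9.7] -0.0
    [-0.1, 0.3, 19.5] -0.0
    [-0.1, 0.5, 29.2] -0.0
    [-0.1, 0.7, 38.9] -0.0
    [-0.1, 0.9, 48.7] -0.001
```

View pics/g4.png

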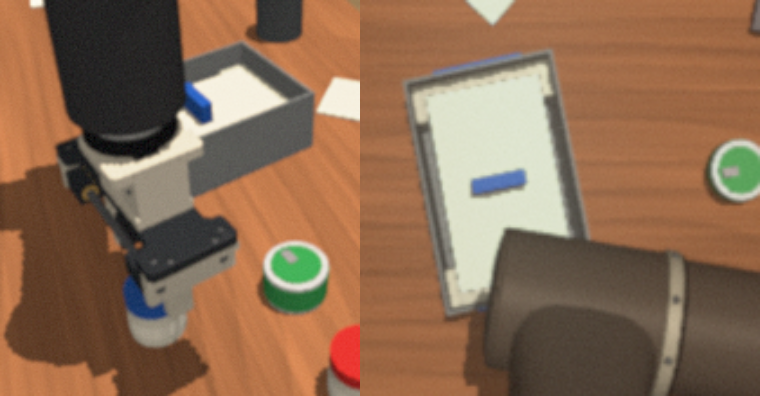

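The divider lies centred on both ledges: bar at (554,9) mm, opening centre (554,8), both at about 12.6°. The blue-lid tub is between the fingers (side crop (150,310)). Lower and grip.

>>> {"fn": "send_rows", "kwargs": {
  "steps": [
    {"dp": [0, 1, 16], "roll": 0, "jaw": 100},
    {"dp": [0, 1, 36], "roll": 0, "jaw": 100},
    {"dp": [0, 1, 48], "roll": 0, "jaw": 100},
    {"dp": [0, 1, 48], "roll": 0, "jaw": 80},
    {"dp": [0, 1, 48], "roll": 0, "jaw": 70}
  ],
  "newtons": 20
}}

```text
time_s: 20.35
tcp_pos: [0.4318, -0.254, 0.0387]
eef_rot: [-180.0, 0.0, -167.7]
contact_force: [-0.4, -0.1, -0.7]
gripper_width: 0.0731
gripper_force: 0.0
```

>>> {"fn": "send_rows", "kwargs": {
  "steps": [
    {"dp": [0, 0, 0], "roll": 0, "jaw": 60},
    {"dp": [0, 0, 0], "roll": 0, "jaw": 40},
    {"dp": [0, 0, 0], "roll": 0, "jaw": 40},
    {"dp": [0, 0, 0], "roll": 0, "jaw": 40},
    {"dp": [0, 0, 0], "roll": 0, "jaw": 40}
  ]
}}

```text
time_s: 20.98
tcp_pos: [0.4316, -0.2539, 0.0386]
eef_rot: [-180.0, 0.0, -167.7]
contact_force: [-0.7, 1.0, 6.8]
gripper_width: 0.0554
gripper_force: 20.0
```

>>> {"fn": "send_rows", "kwargs": {
  "steps": [
    {"dp": [0, 0, -10], "roll": 0, "jaw": 40},
    {"dp": [0, 0, -35], "roll": 0, "jaw": 40},
    {"dp": [0, 0, -70], "roll": 0, "jaw": 40},
    {"dp": [0, 0, -105], "roll": 0, "jaw": 40},
    {"dp": [0, 0, -126], "roll": 0, "jaw": 40}
  ]
}}

```text
time_s: 21.6
tcp_pos: [0.4316, -0.254, 0.1664]
eef_rot: [-179.9, 0.1, -167.7]
contact_force: [-0.1, -0.2, -1.2]
gripper_width: 0.0557
gripper_force: 20.0
```

Run:
```python
from h import *
plan([((500,-4,165),-167.6,10)])
```

```text
now [ 431.6 -254.   166.4] [-1.799e+02  1.000e-01 -1.677e+02] F [-0.1 -0.2 -1.2] w 55.7 gf 20.0 t 21.6 j [ -8.   8. -27.   0. -55. -70.]
-> [500.  -4. 165.] -167.6
    [-12.0, 23.0, 0.1] -0.0
    [-24.0, 46.0, 0.3] -0.001
    [-36.0, 68.9, 0.4] -0.001
    [-48.0, 91.9, 0.5] -0.001
    [-59.9, 114.9, 0.7] -0.001
    [-71.9, 137.9, 0.8] -0.002
    [-83.9, 160.8, 0.9] -0.002
    [-95.9, 183.8, 1.1] -0.002
    [-107.9, 206.8, 1.2] -0.002
    [-119.9, 229.8, 1.4] -0.003
```

>>> {"fn": "send_rows", "kwargs": {
  "steps": [
    {"dp": [-8, 15, 0], "roll": 0, "jaw": 40},
    {"dp": [-20, 38, 0], "roll": 0, "jaw": 40},
    {"dp": [-34, 65, 0], "roll": 0, "jaw": 40},
    {"dp": [-48, 92, 0], "roll": 0, "jaw": 40},
    {"dp": [-62, 119, 0], "roll": 0, "jaw": 40}
  ]
}}

```text
time_s: 22.22
tcp_pos: [0.4661, -0.1228, 0.1631]
eef_rot: [180.0, -0.1, -167.8]
contact_force: [0.7, -0.1, -1.2]
gripper_width: 0.0553
gripper_force: 20.0
```

>>> {"fn": "send_rows", "kwargs": {
  "steps": [
    {"dp": [-14, 27, 0], "roll": 0, "jaw": 40},
    {"dp": [-28, 54, 0], "roll": 0, "jaw": 40},
    {"dp": [-42, 81, 0], "roll": 0, "jaw": 40},
    {"dp": [-52, 102, 0], "roll": 0, "jaw": 40},
    {"dp": [-58, 111, 0], "roll": 0, "jaw": 40}
  ]
}}

```text
time_s: 22.85
tcp_pos: [0.4992, -0.0021, 0.1632]
eef_rot: [180.0, -0.1, -167.7]
contact_force: [-0.3, -0.6, -1.3]
gripper_width: 0.0557
gripper_force: 20.0
```

>>> {"fn": "send_rows", "kwargs": {
  "steps": [
    {"dp": [0, 0, 10], "roll": 0, "jaw": 40},
    {"dp": [0, 0, 30], "roll": 0, "jaw": 40},
    {"dp": [0, 0, 48], "roll": 0, "jaw": 40},
    {"dp": [0, 0, 60], "roll": 0, "jaw": 40},
    {"dp": [0, 0, 65], "roll": 0, "jaw": 40}
  ]
}}

```text
time_s: 23.48
tcp_pos: [0.4991, -0.0042, 0.098]
eef_rot: [-180.0, -0.1, -167.8]
contact_force: [0.3, 0.2, -1.2]
gripper_width: 0.0557
gripper_force: 20.0
```

>>> {"fn": "send_rows", "kwargs": {
  "steps": [
    {"dp": [0, 0, 1], "roll": 0, "jaw": 40},
    {"dp": [0, 0, 2], "roll": 0, "jaw": 40},
    {"dp": [0, 0, 3], "roll": 0, "jaw": 40},
    {"dp": [0, 0, 4], "roll": 0, "jaw": 40},
    {"dp": [0, 0, 4], "roll": 0, "jaw": 40}
  ]
}}

```text
time_s: 24.1
tcp_pos: [0.4997, -0.0036, 0.0951]
eef_rot: [180.0, 0.0, -167.7]
contact_force: [0.1, -0.3, -0.6]
gripper_width: 0.0556
gripper_force: 20.0
```

>>> {"fn": "send_rows", "kwargs": {
  "steps": [
    {"dp": [0, 0, 0.7], "roll": 0, "jaw": 40},
    {"dp": [0, 0, 1.2], "roll": 0, "jaw": 40},
    {"dp": [0, 0, 1.2], "roll": 0, "jaw": 40},
    {"dp": [0, 0, 1.2], "roll": 0, "jaw": 40}
  ]
}}

```text
time_s: 24.6
tcp_pos: [0.4998, -0.0036, 0.0939]
eef_rot: [180.0, 0.0, -167.7]
contact_force: [-0.1, 0.4, -1.3]
gripper_width: 0.0559
gripper_force: 20.0
```

>>> {"fn": "send_rows", "kwargs": {
  "steps": [
    {"dp": [0, 0, 0.7], "roll": 0, "jaw": 40},
    {"dp": [0, 0, 0.7], "roll": 0, "jaw": 40},
    {"dp": [0, 0, 0.7], "roll": 0, "jaw": 40}
  ]
}}

```text
time_s: 24.98
tcp_pos: [0.4998, -0.0036, 0.0936]
eef_rot: [-180.0, 0.0, -167.7]
contact_force: [-2.3, -0.6, 4.9]
gripper_width: 0.0554
gripper_force: 20.0
```

Contact. Release and rise.

>>> {"fn": "send_rows", "kwargs": {
  "steps": [
    {"dp": [0, 0, 0], "roll": 0, "jaw": 75},
    {"dp": [0, 0, 0], "roll": 0, "jaw": 92},
    {"dp": [0, 0, 0], "roll": 0, "jaw": 92},
    {"dp": [0, 0, 0], "roll": 0, "jaw": 92},
    {"dp": [0, 0, 0], "roll": 0, "jaw": 92}
  ]
}}

```text
time_s: 25.6
tcp_pos: [0.4998, -0.0036, 0.0931]
eef_rot: [-180.0, -0.0, -167.7]
contact_force: [-0.2, 0.4, 0.5]
gripper_width: 0.0803
gripper_force: 0.0
```

>>> {"fn": "send_rows", "kwargs": {
  "steps": [
    {"dp": [0, 0, -10], "roll": 0, "jaw": 92},
    {"dp": [0, 0, -35], "roll": 0, "jaw": 92},
    {"dp": [0, 0, -65], "roll": 0, "jaw": 92},
    {"dp": [0, 0, -95], "roll": 0, "jaw": 92},
    {"dp": [0, 0, -110], "roll": 0, "jaw": 92}
  ]
}}

```text
time_s: 26.22
tcp_pos: [0.5004, -0.0035, 0.2054]
eef_rot: [180.0, 0.2, -167.7]
contact_force: [0.7, -0.4, -0.1]
gripper_width: 0.0809
gripper_force: 0.0
```

>>> {"fn": "send_rows", "kwargs": {
  "steps": [
    {"dp": [0, -40, 0], "roll": 0, "jaw": 92},
    {"dp": [0, -80, 0], "roll": 0, "jaw": 92},
    {"dp": [0, -130, 0], "roll": 0, "jaw": 92},
    {"dp": [0, -180, 0], "roll": 0, "jaw": 92},
    {"dp": [0, -220, 0], "roll": 0, "jaw": 92}
  ]
}}

```text
time_s: 26.85
tcp_pos: [0.5464, -0.2204, 0.2027]
eef_rot: [180.0, -0.0, -167.8]
contact_force: [0.3, -0.4, -0.2]
gripper_width: 0.0803
gripper_force: 0.0
```

>>> {"fn": "send_rows", "kwargs": {
  "steps": [
    {"dp": [0, 0, 0], "roll": 0, "jaw": 92},
    {"dp": [0, 0, 0], "roll": 0, "jaw": 92},
    {"dp": [0, 0, 0], "roll": 0, "jaw": 92}
  ]
}}

```text
time_s: 27.22
tcp_pos: [0.5463, -0.2178, 0.2032]
eef_rot: [180.0, -0.0, -167.7]
contact_force: [-0.4, 0.4, -0.2]
gripper_width: 0.0804
gripper_force: 0.0
```

Run:
```python
from h import *; from plant import r
c=r.capture("side"); t=r.capture("top")
cv2.imwrite("pics/g5.png",np.hstack([cv2.resize(c["image"][130:270,200:380],None,fx=2.2,fy=2.2),cv2.resize(t["image"][150:310,250:420],(327,308))]))
for q in blobs(t,"blue",(285,195,345,272)): print(cv2.minAreaRect(q),plane(t,cv2.minAreaRect(q)[0],.085),plane(t,cv2.minAreaRect(q)[0],.11))
plan([])
```

```text
now [ 546.5 -217.8  203.4] [-180.     0.  -167.7] F [-0.3  0.5  0.4] w 81.0 gf 0.0 t 27.32 j [ -3.  14. -14.  -0. -62. -75.]
```

View pics/g5.png

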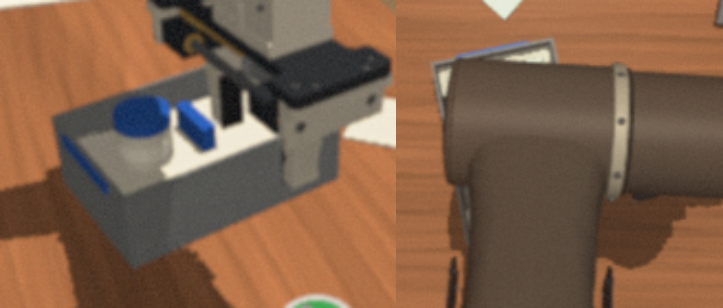

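The side view shows the blue-lid tub (140,130) standing upright on the level divider, beside the bar (195,125). The gripper is open and clear. I'm handing in.

```bash
python3 -c "
from plant import r
print(r.close_job())"
```

```text
the job is handed in; nothing more can be done
None
```

I packed the box in order (orange tin on the floor, divider level on both ledges, blue-lid tub upright beside the grip bar), released everything and handed in at about 27 s; `close_job()` returned no verdict.

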